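# Hang the parts bin back on the louvre rack and press it home

## Robot

A 7-joint arm with a two-finger parallel gripper is mounted at the origin on a cart in front of the work surface, level with it; the furniture and walls round the work are solid. World frame = base frame: x ahead of the robot, y to its left, z up, the work surface at z = 0. Lengths are in m, angles in degrees, forces in N, time in s.
With the tool pointing down it reaches from about 0.425 to 0.875 m from the base axis. Payload 4.7 kg.
Tool frame: the origin (TCP) lies between the finger pads; the fingertips stand env.finger_overhang ahead of it and the grasp point (between the pads) lies 5 mm behind it (env.finger_overhang is the distance from the TCP to the fingertips, in m); z points along the fingers, y is the line along which they close (so a half turn about z gives the same grasp; the last joint's range is limited). The gripper opens to 87 mm and grips with 3 to 60 N. Pads are 19 mm wide; open, the fingers measure 117 mm over their backs; the gripper's body (75 mm by 190 mm) begins 51 mm behind the grasp point.
Start: joints at [72.943, 18.392, -4.016, 83.108, 1.295, 78.541, -3.26], TCP at [0.199, -0.619, 0.237] pointing down, gripper open.
Joint ranges: [-163.93, 163.93], [-17.29, 119.83], [-79.2, 71.16], [3.27, 140.29], [-89.18, 269.18], [5.43, 117.66], [-154.24, 154.24]. Speed limits (degrees/s): [147.25, 147.25, 180, 180, 180, 180, 180].

## Interface

Orientations are given as [roll, pitch, yaw] about the fixed x, y, z axes, in that order (R = Rz(yaw) Ry(pitch) Rx(roll)).
In Python, from cell import telemetry, eyes, env, models gives the robot as it stands. The module is installed in compiled form; this text tells all that it offers.
- The arm moves only by the tool drive_tool, never from a script. Its arguments are lists of equal length, an entry for each row: "angular": the turn, a rotation vector about the tool's x, y, z in rad, a list of three; "delta_pos": the shift along the tool's x, y, z in cm, a list of three; "gripper": the finger opening in cm, from 0 to 8.7. A call has 1 to 20 rows; each row shifts and turns the commanded pose from where the row before left it, along the tool's axes as they then stand; what a row does not reach is not made up. A row lasts 1/10 s, in which the tool goes at most 50 mm and 8.59 degrees, less where a joint would pass 70% of its speed; a pose out of reach is approached as far as the arm can. A call with a gripper value outside its range is refused whole. The fingers move at their own pace and stop on an object; "squeeze" is the grip in N (left out, the last holds). Time passes only in rows, so rows that do not move let the fingers close. It gives the time, the measured TCP pose, the force, the opening and the grip force at its end, in the units of the state.
- telemetry.get_obs(): the state, without advancing time (a new reading comes with each control period).
- eyes.read_camera(name): name is "scene" or "top" or "wrist"; returns a dict with "pixels" (480x640x3 uint8, red, green, blue), "mtx" (3x3 intrinsics, pixels), "origin" and "orientation" of the camera in the world. Camera axes: x right, y down, z forward; pixel columns grow to the right and rows downward; lengths in m; the calibration is good to about 2 mm. A picture is of the moment at which its call begins. There is no depth.
- env.sign_off(): hands the job in; it is judged then, once.
Trained networks look in a picture, given as the dict that the camera call returned (one of the last four; its "shot" number tells which), for a name from the list of things; names that differ only in an ending like _2 or _b are one class to them, and where a whole thing is asked for, a point or a joint stands for the part that bears it (a point fixed in the world has none). Each returns a list of dicts, best first, with "p" (0 to 1); they miss things now and then, are a little off and sometimes report something else, mostly with a low value. They report only what shows in the picture. A call takes as long as a camera call. They do not tell look-alikes from the thing itself.
- models.search_frame(picture, target): "centre" ([column, row] in pixels, amid what is visible of it).
- models.cut_out(picture, target): "pixels" (480x640 bool, what is visible of it) and "centre" ([column, row] in pixels, amid what is visible of it).
The state is a dict: "time_s": time; "qpos": joint angles; "joint_velocities": joint speeds; "effort": joint torques, N m; "tool_pos": TCP position; "tool_rot": TCP orientation; "force": force on the tool from outside, world axes, zero at the start; "wrist_torque": the same for the moment, N m; "grip_width": finger opening in m; "grasp_force": force on a finger pad.
Only numpy, scipy, OpenCV 4.12 (cv2) and the standard library are available. Lean on these libraries where they do the work, as an engineer would, in place of code of your own. Each camera call takes 0.05 s, during which the arm holds its last target. There are 200 camera calls.

## Task

Put the loose parts bin, with its coax fittings, back on the small louvred rack, in the empty place between the two bins that hang there: lift it over the louvre, let its rear lip down behind it, and press the bin down, still in the grip, until the lip has passed the sprung roller and the bin is fully home and level; only then let go. The sheet is clamped at whatever height was handy, so find the louvre by feel and press firmly but gently, never with more than about 20 N; spill none of the fittings and leave the vial, the lead ring and the side cutters where they are.

Things in the scene. Friction and masses are not known exactly. Their poses are not given: they have to be found in the camera images.
- parts_bin: Loose grey plastic bin on the table, open on top, 0.12 to 0.2 kg. Origin: centre of the tub's underside, z up, x to its back. Tub x -45 to 45, y -27 to 27 mm, walls 2.5. Side walls 50 high from x = -10 back to x = 58.5, sloping down to the 22 mm high front at x = -45. Grip across the 54 mm width, on the side walls at x = 25 to 40, from above, so that it does not turn in the grip when pressed. Fittings in it, under 18 mm high.
- bin_ledge (a point): Point on the top of the flat ledge across the bin's back, over the rear wall; 42 mm behind and 50 mm above the bin's origin. The ledge spans x = 28 to 58.5, y = -27 to 27 mm of the bin, 4 mm thick, underside at z = 46. Axes as the bin's.
- bin_lip (a point): Lowest point of the hanging lip, x = 55.5, z = 35.5 mm of the bin. The lip hangs from the ledge behind the rear wall, between the side walls: neck 3 mm thick (x = 53 to 56), at its end a round bead 5 mm thick (x = 53 to 58). Between rear wall (x = 45) and lip is an 8 mm slot, open below, 49 mm wide. Axes as the bin's.
- rack: Bench-top louvre rack: white steel sheet on a grey stand, fixed; place and yaw vary. Origin: on the table under the middle of the upright sheet's front face (plane x = 0, 294 mm wide); x to its back, z up. Upper louvres at y = -95, 0, 95 mm. 46 mm wide bins hang at y = -95 and 95; y = 0 is empty. The sheet ends 12 mm above the louvre tips; its height varies (see knob).
- bay (a point): Above the empty louvre, 8 mm before the sheet, 145 mm above the table: the highest its tip can be. The louvre: tongue 38 mm wide, 2 thick, 7 to 9 mm before the sheet, open at the top. Going in, the bin's origin is 58.5 (back edges touch the sheet) to 60 mm before the sheet, up to 5 mm aside, square. Home, the tip touches the ledge's underside, origin 46 to 49 mm below the tip (the bin may droop 2 degrees).
- knob (a point): Left of two black hand knobs (y = 134 and -134 of the rack) that clamp the louvred sheet by slots at any height: the upper louvres' tips are 115 to 145 mm above the table, different each time; no reading gives it. The sheet does not slip under the forces allowed.
- roller_zone (a point): Point on the sheet's face 130 mm above the table, near the white sprung roller (12 mm thick, 14 wide, 5 mm proud of the sheet, its axis 2 mm below the empty louvre's tip). The bead meets it with the bin 12.5 mm above home; not yet caught, it falls off if let go. Pressed past with 8 to 12 N (force rises, then drops 6 mm above home) the roller clamps the neck; home, the rigid tip stops the ledge and force climbs at once.
- joiner_a: Coax joiner, 15 x 26 x 15 mm, lying in the loose bin; origin centre of its underside.
- joiner_b: Second coax joiner of the same kind, lying in the loose bin.
- end_cap: Coax terminator, 15 x 26 x 15 mm, lying in the loose bin.
- vial: Sample vial with screw cap, 27 mm across, 60 mm high, standing on the table; a bystander. Origin under its centre.
- lead_ring: Grey lead collimator ring, 58 mm across, 26 mm high, on the table; a bystander. Origin under its centre.
- side_cutters: Side cutters with red handles, 62 x 156 x 13 mm, flat on the table; a bystander. Origin under their centre.
Things that resemble listed ones, but are neither listed nor needed, are in the scene too. There is more than one size of the parts_bin; the one meant has the size given above.

How it is judged (in metres and radians):
On the way:
1. the bin is brought over the empty louvre, its lip behind it and its origin within 12 mm of the middle of the place (x of parts_bin in the frame of rack between -0.07 and -0.052 m and y of parts_bin in the frame of rack between -0.012 and 0.012 m and z of parts_bin in the frame of rack above 0.077 m), for 0.1 s.
At the end, for the whole second after the job is handed in: The bin hangs untouched in the middle place, its lip clamped by the roller (contact forces with the rack sum over 14 N), origin 56 to 64 mm before the sheet, within 8 mm of its middle, 62 to 105 mm above the table, upright and square within 5 degrees, at rest, fittings within 65 mm of its origin (contact force between parts_bin and rack above 14 N and x of parts_bin in the frame of rack between -0.064 and -0.056 m and y of parts_bin in the frame of rack between -0.008 and 0.008 m and z of parts_bin in the frame of rack between 0.062 and 0.105 m and angle between parts_bin's own z axis and vertical below 0.09 rad and angle between the x axis of parts_bin and the x axis of rack, either way round below 0.09 rad and linear speed of parts_bin below 0.01 m/s and distance between each of joiner_a, joiner_b, end_cap and parts_bin below 0.065 m).
It fails at once if the rack is overloaded: its contact forces with the bin, or with the robot, add up to more than 45 N (the bin pressed down with some 25 N) (contact force between any of parts_bin, the arm, the fingers and rack above 45 N).
It fails at once if a fitting leaves the bin (more than 80 mm from its origin) (distance between any of joiner_a, joiner_b, end_cap and parts_bin above 0.08 m).
It fails at once if the vial, the lead ring or the side cutters are moved by more than 20 mm (distance of any of vial, lead_ring, side_cutters from where it was at the start of the episode above 0.02 m).
It also fails if it takes over 45 s, if anything falls off the work surface, if the arm or the gripper's body presses on something with over 40 N, if the wrist force passes 120 N, or if a joint passes its speed limit or range.

## Working session

There is one attempt and no reset: what is moved stays moved. The work goes in short steps, Python scripts to look and compute and a tool call to move; the robot and the scene stay as the last step left them, time stands still between calls to the robot, and variables do not carry over. Pictures are saved under pics/ and viewed, at most 10 in all, crops included, and the job is handed in when it is done.

Besides the shell and the picture viewer there is one more tool, called after "Call:" as name(argument=value, ...), one argument or row to a line, values as JSON. drive_tool: Moves the arm, as the interface text tells. Its arguments: {"type":"object","properties":{"angular":{"type":"array","items":{"type":"array","items":{"type":"number"}}},"delta_pos":{"type":"array","items":{"type":"array","items":{"type":"number"}}},"gripper":{"type":"array","items":{"type":"number"}},"squeeze":{"type":"number"}},"required":["angular","delta_pos","gripper"]}

```bash
mkdir -p pics; cat > h.py <<'E'
import numpy as np, cv2
from scipy.spatial.transform import Rotation as R
from cell import telemetry, eyes, env, models
def Rm(o):
    o=np.array(o,float)
    return o if o.shape==(3,3) else R.from_euler('xyz',o,degrees=True).as_matrix()
def ray(p,uv):
    d=np.linalg.inv(p['mtx'])@[uv[0],uv[1],1.]; return np.array(p['origin']),Rm(p['orientation'])@d
def at_z(p,uv,z):
    o,d=ray(p,uv); return o+d*(z-o[2])/d[2]
def proj(p,X):
    c=(np.atleast_2d(X)-np.array(p['origin']))@Rm(p['orientation']); q=c@np.array(p['mtx']).T; return q[:,:2]/q[:,2:]
def save(n,img): cv2.imwrite('pics/'+n+'.png',cv2.cvtColor(img,cv2.COLOR_RGB2BGR))
E
python3 - <<'E'
from h import *
print(telemetry.get_obs(),env.finger_overhang)
ims=[]
for n in('scene','top'):
    p=eyes.read_camera(n); ims.append(p['pixels']); print(n,p['origin'],p['orientation'],p['mtx'])
    save(n,p['pixels'])
    for t in('parts_bin','rack','knob','bay','roller_zone','bin_ledge','joiner_a','vial','lead_ring','side_cutters'):
        r=models.search_frame(p,t)
        print(t,[(np.round(x['centre']),round(x['p'],2)) for x in r][:5])
E
```

```text
{'time_s': 0.0, 'qpos': array([72.9409649 , 18.43654175, -4.01554286, 83.17614116,  1.29577033,
       78.54054303, -3.26143657]), 'joint_velocities': array([-0.05474719,  0.00603924, -0.00644505,  0.06797632, -0.04438325,
       -0.01500438,  0.05417528]), 'effort': array([-3.68076428e-05, -4.91286743e+01, -4.03736159e-01, -3.12525916e+01,
       -6.39309688e-02,  4.39349189e-02,  1.87468809e-04]), 'tool_pos': array([ 0.19920839, -0.61815885,  0.23547918]), 'tool_rot': array([-1.79892062e+02,  6.60240751e-03,  1.78675462e+01]), 'force': array([0.34995832, 0.36565501, 0.08399819]), 'wrist_torque': array([ 0.03113671, -0.00655936,  0.00711091]), 'grasp_force': 0.0, 'grip_width': 0.08695723844552934} 0.014
scene [-0.2581338   0.60671828  0.54082558] [-1.15706129e+02  1.06240834e-01 -1.19172822e+02] [[551.05330435   0.         315.39789653]
 [  0.         551.05330435 228.15771393]
 [  0.           0.           1.        ]]
parts_bin [(array([342., 288.]), 0.95), (array([261., 308.]), 0.65), (array([402., 212.]), 0.31)]
rack [(array([407., 214.]), 0.67)]
knob [(array([402., 214.]), 0.97
[... 405 characters left out ...]
1 0.14683728 1.01781791] [-1.67615026e+02  9.97979756e-02 -8.73371709e+01] [[458.24722482   0.         316.74177806]
 [  0.         458.24722482 240.32654314]
 [  0.           0.           1.        ]]
parts_bin [(array([310., 282.]), 0.62), (array([243., 281.]), 0.58), (array([270., 206.]), 0.57)]
rack [(array([436., 228.]), 0.56)]
knob [(array([436., 230.]), 0.66)]
bay [(array([437., 231.]), 0.67)]
roller_zone [(array([434., 228.]), 0.78)]
bin_ledge [(array([239., 278.]), 0.95), (array([308., 286.]), 0.94)]
joiner_a [(array([237., 294.]), 0.64), (array([244., 283.]), 0.39)]
vial [(array([270., 208.]), 0.49)]
lead_ring [(array([195., 216.]), 0.77)]
side_cutters [(array([437., 230.]), 0.55)]
```

View pics/scene.png

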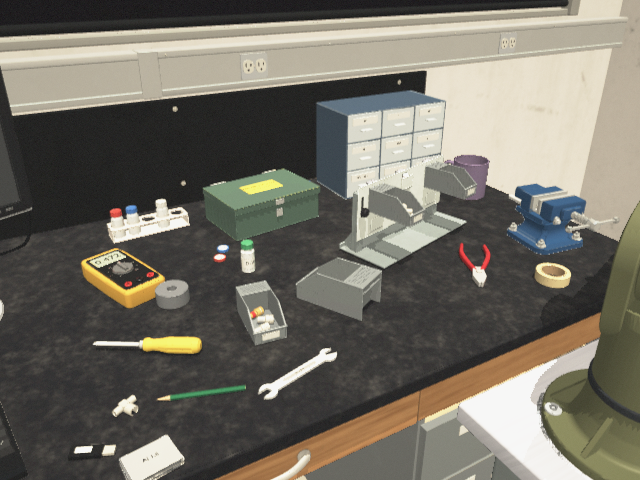

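View pics/top.png

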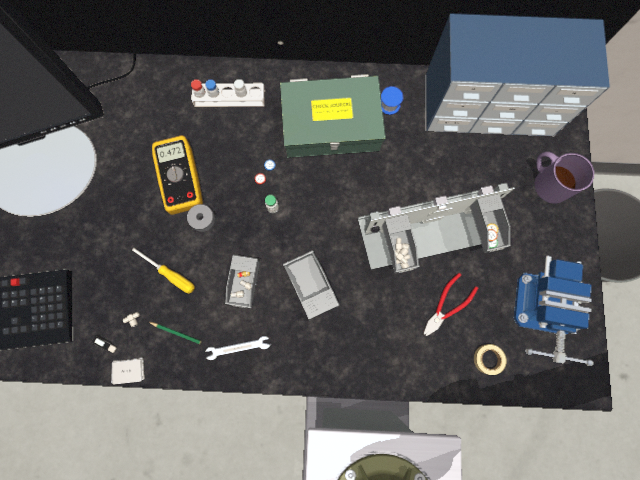

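The scene shows two loose grey bins. One holds fittings (scene (261,310), top (241,281)). The other is empty and larger (scene (340,287), top (310,285)). The rack's empty middle place is between the hung bins at top (402,250) and (493,230). The bin with fittings fits the description, so I'll confirm it in an enlarged crop.

```bash
python3 - <<'E'
from h import *
p=eyes.read_camera('top'); im=p['pixels']
s=eyes.read_camera('scene')
a=cv2.resize(im[240:325,215:345],(520,340),interpolation=cv2.INTER_CUBIC)
b=cv2.resize(im[175:280,350:520],(510,315)[:2],interpolation=cv2.INTER_CUBIC)
c=cv2.resize(s['pixels'][150:270,335:485],(290,232),interpolation=cv2.INTER_CUBIC)
out=np.zeros((600,800,3),np.uint8); out[:300,:459]=cv2.resize(a,(459,300)); out[300:600,:486]=cv2.resize(b,(486,300)); out[:240,500:800]=cv2.resize(c,(300,240))
save('crop',out)
for t in('parts_bin','bin_ledge'):
  for pp in(p,s):
    for x in models.cut_out(pp,t)[:3]:
        q=cv2.minAreaRect(np.argwhere(x['pixels'])[:,::-1].astype(np.float32)); bx=cv2.boxPoints(q)
        w=np.array([at_z(pp,u,.03)[:2] for u in bx]).round(3)
        print(t,pp['shot'],round(x['p'],2),np.round(x['centre']),at_z(pp,x['centre'],.03).round(3),bx.round().tolist(), np.linalg.norm(w[1]-w[0]).round(3),np.linalg.norm(w[2]-w[1]).round(3))
for uv in((364,215),(514,186)): print(at_z(p,uv,.15))
E
```

```text
parts_bin 3 0.89 [310. 284.] [0.451 0.169 0.03 ] [[283.0, 264.0], [313.0, 250.0], [338.0, 306.0], [308.0, 319.0]] 0.073 0.133
parts_bin 3 0.65 [244. 280.] [0.452 0.311 0.03 ] [[222.0, 304.0], [231.0, 254.0], [260.0, 260.0], [250.0, 309.0]] 0.11 0.064
parts_bin 4 0.74 [260. 308.] [0.449 0.317 0.03 ] [[230.0, 289.0], [270.0, 276.0], [291.0, 336.0], [250.0, 349.0]] 0.081 0.185
parts_bin 4 0.64 [340. 286.] [0.444 0.168 0.03 ] [[292.0, 297.0], [309.0, 246.0], [388.0, 273.0], [371.0, 324.0]] 0.188 0.182
bin_ledge 3 0.94 [240. 278.] [0.457 0.32  0.03 ] [[223.0, 303.0], [232.0, 255.0], [260.0, 260.0], [251.0, 309.0]] 0.107 0.064
bin_ledge 3 0.83 [311. 287.] [0.442 0.166 0.03 ] [[282.0, 263.0], [314.0, 249.0], [340.0, 306.0], [307.0, 321.0]] 0.077 0.137
bin_ledge 4 0.94 [338. 289.] [0.436 0.174 0.03 ] [[292.0, 296.0], [309.0, 246.0], [388.0, 274.0], [371.0, 324.0]] 0.187 0.181
bin_ledge 4 0.59 [261. 305.] [0.456 0.312 0.03 ] [[230.0, 288.0], [271.0, 276.0], [289.0, 336.0], [248.0, 349.0]] 0.08 0.184
[0.57555765 0.06692541 0.15      ]
[ 0.64905442 -0.2296209   0.15      ]
```

View pics/crop.png

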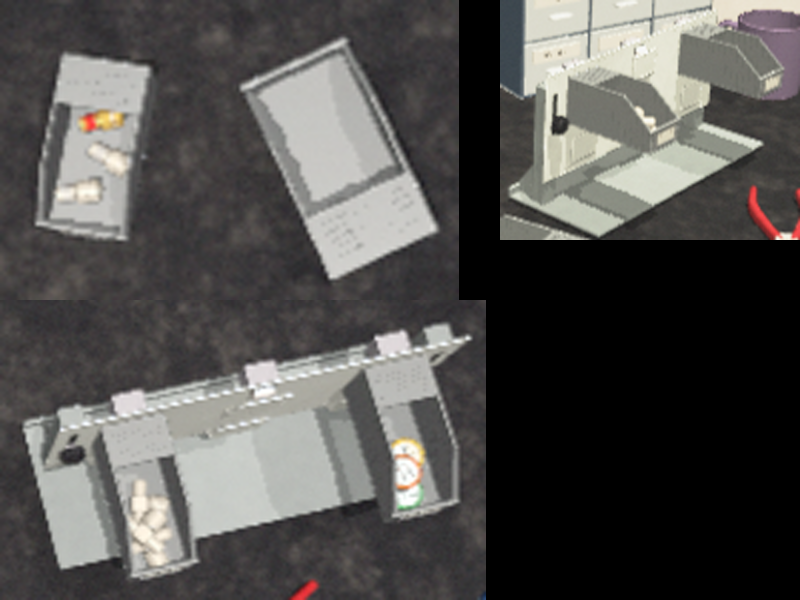

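The crop confirms it: the left bin measures about 104 x 54 mm in plan and holds a red/yellow and two cream fittings. The right one is empty and about 68 mm wide. The middle place on the rack is empty. I'll go to look at the rack from near.

Call:
drive_tool(
  angular=[
    [0,0,0],
    [0,0,0],
    [0,0,0],
    [0,0,0],
    [0,0,0],
    [0,0,0],
    [0,0,0],
    [0,0,0],
    [0,0,0],
    [0,0,0],
    [0,0,0],
    [0,0,0],
    [0,0,0],
    [0,0,0],
    [0,0,0],
  ],
  delta_pos=[
    [2.8,-2.75,-0.85],
    [2.8,-2.75,-0.85],
    [2.8,-2.75,-0.85],
    [2.8,-2.75,-0.85],
    [2.8,-2.75,-0.85],
    [2.8,-2.75,-0.85],
    [2.8,-2.75,-0.85],
    [2.8,-2.75,-0.85],
    [2.8,-2.75,-0.85],
    [2.8,-2.75,-0.85],
    [2.8,-2.75,-0.85],
    [2.8,-2.75,-0.85],
    [2.8,-2.75,-0.85],
    [2.8,-2.75,-0.85],
    [2.8,-2.75,-0.85],
  ],
  gripper=[8.7,8.7,8.7,8.7,8.7,8.7,8.7,8.7,8.7,8.7,8.7,8.7,8.7,8.7,8.7],
)

```text
time_s: 2.9
tool_pos: [0.4731, -0.0956, 0.3647]
tool_rot: [179.9, -0.0, 17.9]
force: [0.6, 0.3, 0.4]
grip_width: 0.087
grasp_force: 0.0
```

Call:
drive_tool(
  angular=[
    [0,0,-0.149],
    [0,0,-0.149],
    [0,0,-0.149],
    [0,0,-0.149],
    [0,0,-0.149],
    [0,0,-0.149],
    [0,0,-0.149],
    [0,0,-0.149],
    [0,0,-0.149],
    [0,0,-0.149],
    [0,0,-0.149],
    [0,0,-0.149],
    [0,0,-0.149],
    [0,0,-0.149],
    [0,0,-0.149],
    [0,0,-0.149],
    [0,0,-0.149],
    [0,0,-0.149],
    [0,0,0],
    [0,0,0],
  ],
  delta_pos=[
    [0,0,0],
    [0,0,0],
    [0,0,0],
    [0,0,0],
    [0,0,0],
    [0,0,0],
    [0,0,0],
    [0,0,0],
    [0,0,0],
    [0,0,0],
    [0,0,0],
    [0,0,0],
    [0,0,0],
    [0,0,0],
    [0,0,0],
    [0,0,0],
    [0,0,0],
    [0,0,0],
    [0,0,0],
    [0,0,0],
  ],
  gripper=[8.7,8.7,8.7,8.7,8.7,8.7,8.7,8.7,8.7,8.7,8.7,8.7,8.7,8.7,8.7,8.7,8.7,8.7,8.7,8.7],
)

```text
time_s: 4.9
tool_pos: [0.4725, -0.0972, 0.3641]
tool_rot: [-180.0, 0.0, 171.3]
force: [-0.4, 0.4, 0.7]
grip_width: 0.0872
grasp_force: 0.0
```

```bash
python3 - <<'E'
from h import *
p=eyes.read_camera('wrist'); t=eyes.read_camera('top'); save('w1',p['pixels'])
o=telemetry.get_obs(); print(o['tool_pos'],o['tool_rot'],o['qpos']); print(p['origin'],p['orientation'],p['mtx'])
for n in('rack','bay','roller_zone','knob','bin_ledge'):
    print(n,[(np.round(x['centre']),round(x['p'],2)) for x in models.search_frame(p,n)][:4])
# bin pose from top (corners by eye)
from scipy.optimize import least_squares
P=np.array([[58.5,27,50],[58.5,-27,50],[-45,27,22],[-45,-27,22]])/1000
uv=np.array([[232.6,255],[257.8,258.7],[225.5,304],[251.3,308]])
def W(q): return (R.from_euler('z',q[2]).apply(P)+[q[0],q[1],0])
r=least_squares(lambda q:(proj(t,W(q))-uv).ravel(),[.45,.31,-.15]); print('bin',r.x[:2],np.degrees(r.x[2]),r.fun.round(1))
E
```

```text
[ 0.47256138 -0.0971762   0.3640709 ] [-1.79991066e+02  3.76311340e-03  1.71394236e+02] [ 39.55151554  -3.25651819 -29.34224255  92.62481377  -1.58631175
  90.21055382  91.63710232]
[ 0.39202717 -0.08408932  0.5129531 ] [1.62854357e+02 2.86375251e-02 8.13948975e+01] [[384.54537791   0.         322.3263088 ]
 [  0.         384.54537791 233.54055536]
 [  0.           0.           1.        ]]
rack [(array([349., 270.]), 0.84)]
bay [(array([352., 270.]), 0.57)]
roller_zone [(array([348., 274.]), 0.78)]
knob [(array([353., 270.]), 0.66), (array([632., 121.]), 0.53)]
bin_ledge [(array([629., 123.]), 0.85), (array([541., 125.]), 0.68)]
bin [0.44071118 0.31617779] -5.940207213538882 [ 0.2  0.1 -0.2  0.1  0.6  0.1 -0.6 -0.2]
```

View pics/w1.png

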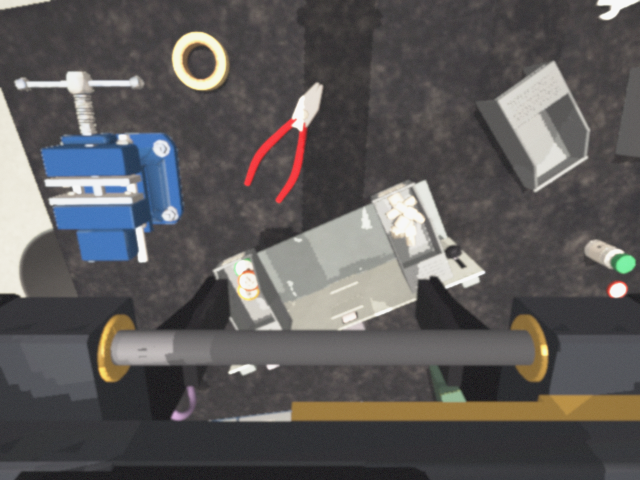

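The wrist view shows the rack partly behind the fingers. The roller/tongue is at (349,318), the hung bins at (405,215) and (248,280). I'll move on for a clear, squared view.

Call:
drive_tool(
  angular=[
    [0,0,-0.13],
    [0,0,-0.13],
    [0,0,-0.13],
    [0,0,0],
    [0,0,0],
    [0,0,0],
  ],
  delta_pos=[
    [0,0,0.8],
    [0,0,0.8],
    [0,0,0.8],
    [-3.3,-1.8,0.8],
    [-3.3,-1.8,0],
    [-3.3,0,0],
  ],
  gripper=[8.7,8.7,8.7,8.7,8.7,8.7],
)

```text
time_s: 5.85
tool_pos: [0.5783, -0.112, 0.3313]
tool_rot: [-179.9, -0.1, -166.5]
force: [-1.0, -1.0, 0.6]
grip_width: 0.0871
grasp_force: 0.0
```

```bash
python3 - <<'E'
from h import *
import pickle
p=eyes.read_camera('wrist'); t=eyes.read_camera('top'); save('w2',p['pixels'])
pickle.dump(p,open('w2.pkl','wb'))
o=telemetry.get_obs(); print(o['tool_pos'],o['tool_rot'],o['qpos'][-1]); print(p['origin'],p['orientation'])
out=cv2.resize(p['pixels'][80:340,100:540],None,fx=1.8,fy=1.8,interpolation=cv2.INTER_CUBIC); save('w2c',out)
E
```

```text
[ 0.57991064 -0.10712289  0.32994083] [ 1.79765012e+02 -4.72882065e-03 -1.66025178e+02] 107.47540553581376
[ 0.49922511 -0.1299083   0.4801797 ] [1.62944603e+02 1.19536146e-01 1.03605010e+02]
```

View pics/w2c.png

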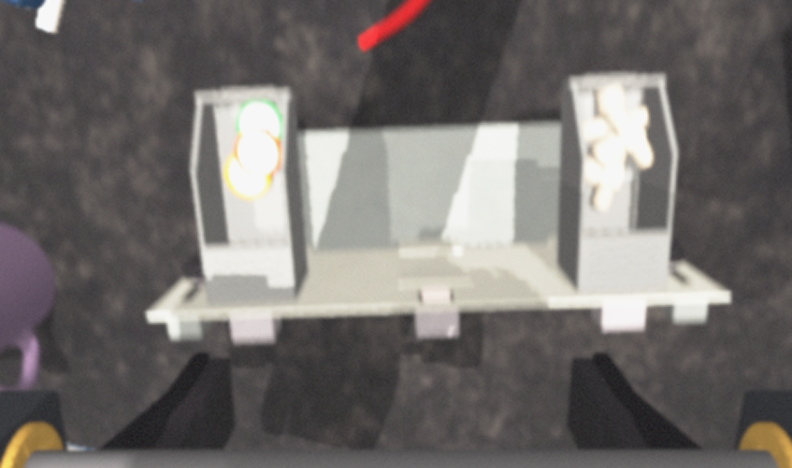

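The rack is squared in view. Sheet top edge runs from crop (151,312) to (728,292), the tongue/roller is at (436,290), and the hung ledges are centred at columns 252 and 623. I'll fit the rack pose.

```bash
python3 - <<'E'
from h import *
import pickle
from scipy.optimize import least_squares
p=pickle.load(open('w2.pkl','rb')); t=eyes.read_camera('top')
c=lambda a:np.array(a)/1.8+[100,80]
def W(q,P): return R.from_euler('z',q[2]).apply(np.array(P)/1000)+[q[0],q[1],0]
def f(q):
    h=q[3]*1000
    e=[(proj(p,W(q,[[0,-147,h+12],[0,147,h+12]]))-c([[151,312],[728,292]])).ravel()]
    e.append((proj(p,W(q,[[-3,-118,h+4],[-3,-72,h+4],[-3,72,h+4],[-3,118,h+4]]))[:,0]-c([[206,0],[299,0],[577,0],[669,0]])[:,0]))
    e.append(proj(p,W(q,[[-5,0,h]]))[:,0]-c([[436,0]])[:,0])
    e.append((proj(t,W(q,[[0,-147,h+12],[0,147,h+12]]))-[[513,188],[361,221]]).ravel()*TW)
    return np.concatenate(e)
for TW in(0,.7):
    r=least_squares(f,[.61,-.08,.25,.13]); print(r.x,np.degrees(r.x[2]),r.fun.round(1))
    ax=R.from_euler('z',r.x[2]).apply([1,0,0]); print('entry origin xy',r.x[:2]-ax[:2]*.06)
E
```

```text
[ 0.60686077 -0.08493999  0.27458969  0.13698197] 15.732830050495298 [-1.1 -0.   1.   0.   1.8 -0.7 -0.1 -1.3  0.3 -0.  -0.   0.  -0. ]
entry origin xy [ 0.54910857 -0.10120911]
[ 0.60684853 -0.0846811   0.2731555   0.13657543] 15.650657292254213 [-0.7 -0.3  1.1  0.1  2.2 -0.3  0.1 -1.2  0.5 -0.7 -0.4  5.6 -1. ]
entry origin xy [ 0.54907307 -0.10086738]
```

Call:
drive_tool(
  angular=[
    [0,0,0.116],
    [0,0,0.116],
    [0,0,0.116],
    [0,0,0],
    [0,0,0],
    [0,0,0],
    [0,0,0],
    [0,0,0],
    [0,0,0],
    [0,0,0],
    [0,0,0],
    [0,0,0],
    [0,0,0],
    [0,0,0],
    [0,0,0],
    [0,0,0],
    [0,0,0],
  ],
  delta_pos=[
    [0,0,0],
    [0,0,0],
    [0,0,0],
    [1.5,4.07,0],
    [1.5,4.07,0],
    [1.5,4.07,0],
    [1.5,4.07,0],
    [1.5,4.07,0],
    [1.5,4.07,1],
    [1.5,4.07,1],
    [1.5,4.07,1],
    [1.5,4.07,1],
    [1.5,4.07,1],
    [0,0,4],
    [0,0,4],
    [0,0,4],
    [0,0,4],
  ],
  gripper=[8.7,8.7,8.7,8.7,8.7,8.7,8.7,8.7,8.7,8.7,8.7,8.7,8.7,8.7,8.7,8.7,8.7],
)

```text
time_s: 7.7
tool_pos: [0.4709, 0.3111, 0.1211]
tool_rot: [-179.9, 0.1, 173.9]
force: [0.5, 0.2, 0.6]
grip_width: 0.0871
grasp_force: 0.0
```

```bash
python3 - <<'E'
from h import *
p=eyes.read_camera('wrist');eyes.read_camera('wrist')
o=telemetry.get_obs(); print(o['tool_pos'],o['tool_rot'],o['force'])
im=p['pixels'].copy()
P=np.array([[58.5,27,50],[58.5,-27,50],[-10,-27,50],[-45,-27,22],[-45,27,22],[-10,27,50]])/1000
q=proj(p,R.from_euler('z',-5.94,degrees=True).apply(P)+[.4407,.3162,0])
cv2.polylines(im,[q.round().astype(int)],True,(255,0,0),1)
print(q.round())
save('w3',im)
E
```

```text
[0.46768711 0.30852909 0.11724638] [-179.6023515    -0.43292481  173.91121538] [ 0.09092035 -0.25807062  0.01521758]
[[367. 296.]
 [282. 296.]
 [278. 189.]
 [281. 125.]
 [368. 125.]
 [371. 189.]]
```

View pics/w3.png

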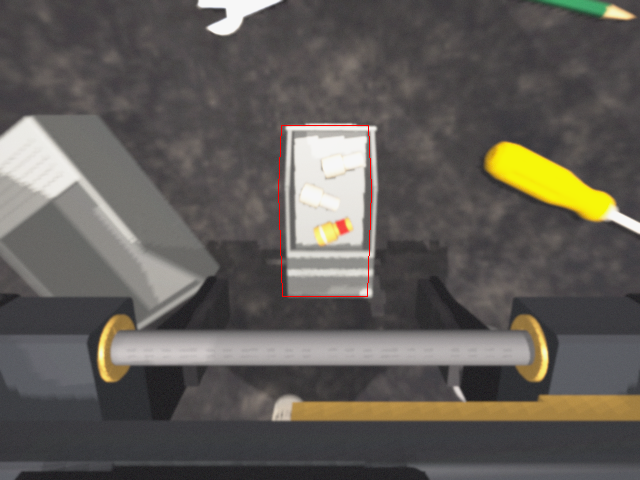

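The overlay matches the bin, which sits about 4 px right (~2.5 mm) of the fit. Both fingers clear the larger bin. I'll correct and descend in two steps.

Call:
drive_tool(
  angular=[
    [0,0,0],
    [0,0,0],
    [0,0,0],
    [0,0,0],
  ],
  delta_pos=[
    [-0.3,0.4,1],
    [0,0,1],
    [0,0,0],
    [0,0,0],
  ],
  gripper=[8.7,8.7,8.7,8.7],
)

```text
time_s: 8.2
tool_pos: [0.4751, 0.3162, 0.103]
tool_rot: [180.0, 0.1, 173.9]
force: [1.1, -0.2, 0.6]
grip_width: 0.0871
grasp_force: 0.0
```

Call:
drive_tool(
  angular=[
    [0,0,0],
    [0,0,0],
    [0,0,0],
    [0,0,0],
    [0,0,0],
    [0,0,0],
    [0,0,0],
  ],
  delta_pos=[
    [0.25,-0.1,1.5],
    [0,0,1.5],
    [0,0,1.5],
    [0,0,1.5],
    [0,0,1],
    [0,0,0],
    [0,0,0],
  ],
  gripper=[8.7,8.7,8.7,8.7,8.7,8.7,8.7],
)

```text
time_s: 8.9
tool_pos: [0.4718, 0.3153, 0.0318]
tool_rot: [180.0, -0.0, 174.0]
force: [-0.1, 0.1, 0.4]
grip_width: 0.0867
grasp_force: 0.0
```

Call:
drive_tool(
  angular=[
    [0,0,0],
    [0,0,0],
    [0,0,0],
    [0,0,0],
    [0,0,0],
    [0,0,0],
    [0,0,0],
    [0,0,0],
    [0,0,0],
    [0,0,0],
  ],
  delta_pos=[
    [0,0,0],
    [0,0,0],
    [0,0,0],
    [0,0,0],
    [0,0,0],
    [0,0,0],
    [0,0,0],
    [0,0,0],
    [0,0,0],
    [0,0,0],
  ],
  gripper=[7,6,5,4.5,4.5,4.5,4.5,4.5,4.5,4.5],
  squeeze=45,
)

```text
time_s: 9.9
tool_pos: [0.4721, 0.3151, 0.0322]
tool_rot: [180.0, 0.0, 173.9]
force: [0.3, -0.2, 2.0]
grip_width: 0.0535
grasp_force: 45.0
```

Call:
drive_tool(
  angular=[
    [0,0,0],
    [0,0,0],
    [0,0,0],
    [0,0,0],
    [0,0,0],
    [0,0,0],
    [0,0,0],
    [0,0,0],
    [0,0,0],
    [0,0,0],
  ],
  delta_pos=[
    [0,0,-1],
    [0,0,-2],
    [0,0,-2.5],
    [0,0,-2.5],
    [0,0,-2.5],
    [0,0,-2.5],
    [0,0,-2.5],
    [0,0,-2.5],
    [0,0,-2],
    [0,0,-1],
  ],
  gripper=[4.5,4.5,4.5,4.5,4.5,4.5,4.5,4.5,4.5,4.5],
)

```text
time_s: 10.9
tool_pos: [0.4721, 0.3154, 0.2439]
tool_rot: [180.0, 0.1, 174.0]
force: [0.4, -0.1, -2.8]
grip_width: 0.0536
grasp_force: 45.0
```

Call:
drive_tool(
  angular=[
    [0,0,0],
    [0,0,0],
    [0,0,0],
    [0,0,0],
    [0,0,0],
    [0,0,0],
    [0,0,0],
    [0,0,0],
    [0,0,0],
    [0,0,0],
    [0,0,0],
    [0,0,0],
    [0,0,0],
    [0,0,0],
    [0,0,0],
    [0,0,0],
    [0,0,0],
    [0,0,0],
    [0,0,0],
  ],
  delta_pos=[
    [-0.2,-0.7,0],
    [-0.4,-1.4,0],
    [-0.7,-2.1,0],
    [-0.8,-2.5,0],
    [-0.8,-2.5,0],
    [-0.8,-2.5,0],
    [-0.8,-2.5,0],
    [-0.8,-2.5,0],
    [-0.8,-2.5,0],
    [-0.8,-2.5,0],
    [-0.8,-2.5,0],
    [-0.8,-2.5,0],
    [-0.8,-2.5,0],
    [-0.8,-2.5,0],
    [-0.8,-2.5,0],
    [-0.8,-2.5,0],
    [-0.8,-2.5,0],
    [-0.7,-2,0],
    [-0.4,-1.2,0],
  ],
  gripper=[4.5,4.5,4.5,4.5,4.5,4.5,4.5,4.5,4.5,4.5,4.5,4.5,4.5,4.5,4.5,4.5,4.5,4.5,4.5],
)

```text
time_s: 12.8
tool_pos: [0.5612, -0.1238, 0.24]
tool_rot: [-180.0, -0.2, 173.8]
force: [-0.9, -0.5, -2.3]
grip_width: 0.0538
grasp_force: 45.0
```

Call:
drive_tool(
  angular=[
    [0,0,-0.04],
    [0,0,-0.08],
    [0,0,-0.08],
    [0,0,-0.08],
    [0,0,-0.06],
    [0,0,-0.04],
    [0,0,0],
    [0,0,0],
    [0,0,0],
  ],
  delta_pos=[
    [0,0,0],
    [0,0,0],
    [0,0,0],
    [0,0,0],
    [0,0,0],
    [0,0,0],
    [0,0,0],
    [0,0,0],
    [0,0,0],
  ],
  gripper=[4.5,4.5,4.5,4.5,4.5,4.5,4.5,4.5,4.5],
)

```text
time_s: 13.7
tool_pos: [0.5622, -0.1208, 0.2417]
tool_rot: [180.0, -0.0, -164.3]
force: [-0.1, -0.4, -1.9]
grip_width: 0.0536
grasp_force: 45.0
```

```bash
python3 - <<'E'
from h import *
o=telemetry.get_obs(); print(o['tool_pos'],o['tool_rot'],o['force'])
p=eyes.read_camera('wrist'); s=eyes.read_camera('scene');o=telemetry.get_obs(); print(o['tool_pos'],o['tool_rot'])
out=np.zeros((520,800,3),np.uint8); out[:, :400]=cv2.resize(p['pixels'][80:340,220:420],(400,520)); out[:390,400:]=cv2.resize(s['pixels'][130:280,320:474],(400,390)); save('w4',out)
E
```

```text
[ 0.56215597 -0.12077398  0.24165341] [ 1.79978675e+02 -3.61949053e-02 -1.64317677e+02] [-0.1038291  -0.44592102 -1.85219227]
[ 0.56230974 -0.12085411  0.24188276] [ 1.79995178e+02 -1.61807568e-02 -1.64304941e+02]
```

View pics/w4.png

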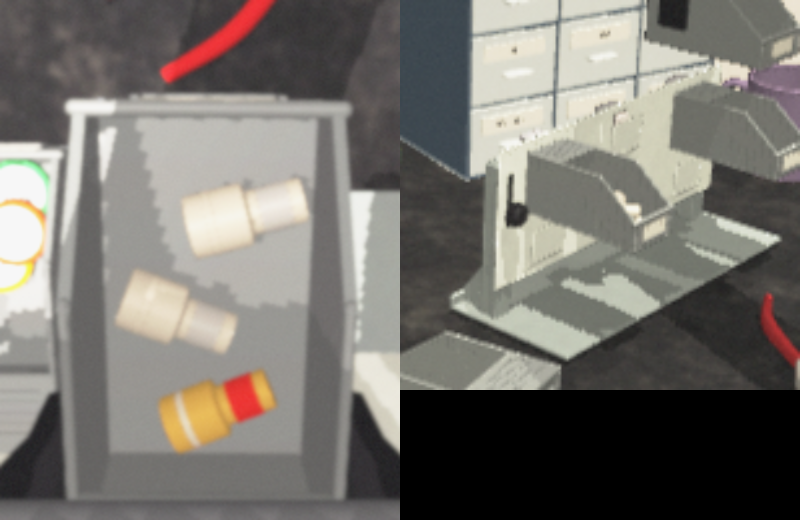

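The bin is held level and square with all three fittings in it. Next I align in y and lower to just above the highest possible tip.

Call:
drive_tool(
  angular=[
    [0,0,0],
    [0,0,0],
    [0,0,0],
    [0,0,0],
    [0,0,0],
    [0,0,0],
    [0,0,0],
    [0,0,0],
  ],
  delta_pos=[
    [0,0.7,0.5],
    [0,1,1],
    [0,0.5,2],
    [0,0,2],
    [0,0,2],
    [0,0,1.2],
    [0,0,0],
    [0,0,0],
  ],
  gripper=[4.5,4.5,4.5,4.5,4.5,4.5,4.5,4.5],
)

```text
time_s: 14.6
tool_pos: [0.5566, -0.0994, 0.1553]
tool_rot: [180.0, 0.0, -164.3]
force: [0.5, 0.2, -2.3]
grip_width: 0.0535
grasp_force: 45.0
```

Call:
drive_tool(
  angular=[
    [0,0,0],
    [0,0,0],
    [0,0,0],
    [0,0,0],
    [0,0,0],
    [0,0,0],
  ],
  delta_pos=[
    [-0.5,0,0.1],
    [-0.7,0,0],
    [-0.4,0,0],
    [-0.2,0,0],
    [0,0,0],
    [0,0,0],
  ],
  gripper=[4.5,4.5,4.5,4.5,4.5,4.5],
)

```text
time_s: 15.2
tool_pos: [0.5737, -0.0949, 0.154]
tool_rot: [180.0, -0.0, -164.3]
force: [-0.8, -0.7, -1.8]
grip_width: 0.0538
grasp_force: 45.0
```

Call:
drive_tool(
  angular=[
    [0,0,0],
    [0,0,0],
    [0,0,0],
    [0,0,0],
    [0,0,0],
    [0,0,0],
  ],
  delta_pos=[
    [-0.15,0,0],
    [-0.15,0,0],
    [-0.15,0,0],
    [-0.1,0,0],
    [0,0,0],
    [0,0,0],
  ],
  gripper=[4.5,4.5,4.5,4.5,4.5,4.5],
)

```text
time_s: 15.8
tool_pos: [0.5778, -0.0939, 0.1538]
tool_rot: [180.0, -0.2, -164.3]
force: [-4.9, -2.0, 0.2]
grip_width: 0.0538
grasp_force: 44.9
```

Call:
drive_tool(
  angular=[
    [0,0,0],
    [0,0,0],
    [0,0,0],
    [0,0,0],
  ],
  delta_pos=[
    [-0.1,0,0],
    [-0.1,0,0],
    [0,0,0],
    [0,0,0],
  ],
  gripper=[4.5,4.5,4.5,4.5],
)

```text
time_s: 16.2
tool_pos: [0.578, -0.0939, 0.1536]
tool_rot: [180.0, -0.4, -164.3]
force: [-10.3, -2.4, 3.4]
grip_width: 0.0539
grasp_force: 44.9
```

The sheet was felt at TCP x ≈ 0.577. I'll back off to about a 0.5 mm gap and descend gently.

Call:
drive_tool(
  angular=[
    [0,0,0],
    [0,0,0],
    [0,0,0],
    [0,0,0],
    [0,0,0],
  ],
  delta_pos=[
    [0.25,0,0],
    [0.2,0,0],
    [0,0,0],
    [0,0,0],
    [0,0,0],
  ],
  gripper=[4.5,4.5,4.5,4.5,4.5],
)

```text
time_s: 16.7
tool_pos: [0.5771, -0.0939, 0.1542]
tool_rot: [-180.0, 0.0, -164.3]
force: [0.7, 0.2, -2.5]
grip_width: 0.0534
grasp_force: 45.0
```

Call:
drive_tool(
  angular=[
    [0,0,0],
    [0,0,0],
    [0,0,0],
    [0,0,0],
    [0,0,0],
    [0,0,0],
  ],
  delta_pos=[
    [0,0,0.3],
    [0,0,0.3],
    [0,0,0.3],
    [0,0,0.3],
    [0,0,0],
    [0,0,0],
  ],
  gripper=[4.5,4.5,4.5,4.5,4.5,4.5],
)

```text
time_s: 17.3
tool_pos: [0.5766, -0.0941, 0.1419]
tool_rot: [180.0, -0.0, -164.3]
force: [0.1, 0.4, -2.8]
grip_width: 0.0536
grasp_force: 45.0
```

Call:
drive_tool(
  angular=[
    [0,0,0],
    [0,0,0],
    [0,0,0],
    [0,0,0],
  ],
  delta_pos=[
    [0,0,0.2],
    [0,0,0.2],
    [0,0,0],
    [0,0,0],
  ],
  gripper=[4.5,4.5,4.5,4.5],
)

```text
time_s: 17.7
tool_pos: [0.5765, -0.0941, 0.138]
tool_rot: [-180.0, -0.0, -164.3]
force: [-0.5, 0.5, -2.4]
grip_width: 0.0538
grasp_force: 45.0
```

Call:
drive_tool(
  angular=[
    [0,0,0],
    [0,0,0],
    [0,0,0],
    [0,0,0],
  ],
  delta_pos=[
    [0,0,0.15],
    [0,0,0.15],
    [0,0,0],
    [0,0,0],
  ],
  gripper=[4.5,4.5,4.5,4.5],
)

```text
time_s: 18.1
tool_pos: [0.5758, -0.0948, 0.1349]
tool_rot: [-180.0, -0.1, -164.3]
force: [-4.2, -1.5, 1.8]
grip_width: 0.0537
grasp_force: 45.0
```

Call:
drive_tool(
  angular=[
    [0,0,0],
    [0,0,0],
    [0,0,0],
    [0,0,0],
  ],
  delta_pos=[
    [0,0,0.15],
    [0,0,0.15],
    [0,0,0],
    [0,0,0],
  ],
  gripper=[4.5,4.5,4.5,4.5],
)

```text
time_s: 18.5
tool_pos: [0.5765, -0.0944, 0.1316]
tool_rot: [-180.0, -0.0, -164.3]
force: [-2.8, -1.4, -1.1]
grip_width: 0.0538
grasp_force: 45.0
```

Call:
drive_tool(
  angular=[
    [0,0,0],
    [0,0,0],
    [0,0,0],
  ],
  delta_pos=[
    [0,0,0.1],
    [0,0,0.1],
    [0,0,0],
  ],
  gripper=[4.5,4.5,4.5],
)

```text
time_s: 18.8
tool_pos: [0.5764, -0.0939, 0.1293]
tool_rot: [180.0, -0.0, -164.3]
force: [-2.6, -1.9, -4.9]
grip_width: 0.0536
grasp_force: 45.0
```

Call:
drive_tool(
  angular=[
    [0,0,0],
    [0,0,0],
    [0,0,0],
  ],
  delta_pos=[
    [0,0,0.1],
    [0,0,0.1],
    [0,0,0],
  ],
  gripper=[4.5,4.5,4.5],
)

```text
time_s: 19.1
tool_pos: [0.5763, -0.0937, 0.1274]
tool_rot: [180.0, -0.0, -164.3]
force: [-3.1, -1.1, -4.9]
grip_width: 0.0533
grasp_force: 45.0
```

Call:
drive_tool(
  angular=[
    [0,0,0],
    [0,0,0],
    [0,0,0],
  ],
  delta_pos=[
    [0,0,0.1],
    [0,0,0.1],
    [0,0,0],
  ],
  gripper=[4.5,4.5,4.5],
)

```text
time_s: 19.4
tool_pos: [0.5765, -0.0938, 0.1267]
tool_rot: [-180.0, -0.0, -164.3]
force: [-5.6, 0.8, 1.2]
grip_width: 0.0537
grasp_force: 45.0
```

Call:
drive_tool(
  angular=[
    [0,0,0],
    [0,0,0],
    [0,0,0],
  ],
  delta_pos=[
    [0,0,0.1],
    [0,0,0.05],
    [0,0,0],
  ],
  gripper=[4.5,4.5,4.5],
)

```text
time_s: 19.7
tool_pos: [0.5769, -0.0938, 0.1263]
tool_rot: [-180.0, 0.0, -164.3]
force: [-6.9, -0.6, 6.7]
grip_width: 0.0538
grasp_force: 45.0
```

Call:
drive_tool(
  angular=[
    [0,0,0],
    [0,0,0],
    [0,0,0],
  ],
  delta_pos=[
    [0,0,0.1],
    [0,0,0],
    [0,0,0],
  ],
  gripper=[4.5,4.5,4.5],
)

```text
time_s: 20.0
tool_pos: [0.5767, -0.0944, 0.1253]
tool_rot: [-179.9, -0.0, -164.3]
force: [-7.6, -0.4, 8.1]
grip_width: 0.0539
grasp_force: 45.0
```

Call:
drive_tool(
  angular=[
    [0,0,0],
    [0,0,0],
    [0,0,0],
  ],
  delta_pos=[
    [0,0,0.1],
    [0,0,0],
    [0,0,0],
  ],
  gripper=[4.5,4.5,4.5],
)

```text
time_s: 20.3
tool_pos: [0.5771, -0.0943, 0.1248]
tool_rot: [-179.9, 0.0, -164.3]
force: [-7.9, -0.4, 8.4]
grip_width: 0.0537
grasp_force: 45.0
```

```bash
python3 - <<'E'
from h import *
o=telemetry.get_obs(); print(o['tool_pos'],o['tool_rot'],o['force'],o['wrist_torque'])
p=eyes.read_camera('wrist'); s=eyes.read_camera('scene')
o=telemetry.get_obs(); print(o['tool_pos'],o['tool_rot'],o['force'],o['wrist_torque'])
out=np.zeros((600,800,3),np.uint8); out[:390, :800]=cv2.resize(p['pixels'][80:275,130:530],(800,390)); out[390:,:300]=cv2.resize(s['pixels'][150:255,340:490],(300,210))
save('w5',out)
E
```

```text
[ 0.57705898 -0.09430774  0.12484637] [-1.79914834e+02  4.05090143e-02 -1.64319878e+02] [-7.88006077 -0.42724132  8.35814865] [ 0.01451248  1.30246173 -0.01581242]
[ 0.57703946 -0.09430886  0.12482127] [-1.79915538e+02  3.67531950e-02 -1.64316998e+02] [-8.51841848 -0.24868343  9.40538633] [-0.00842771  1.2457044   0.0375022 ]
```

View pics/w5.png

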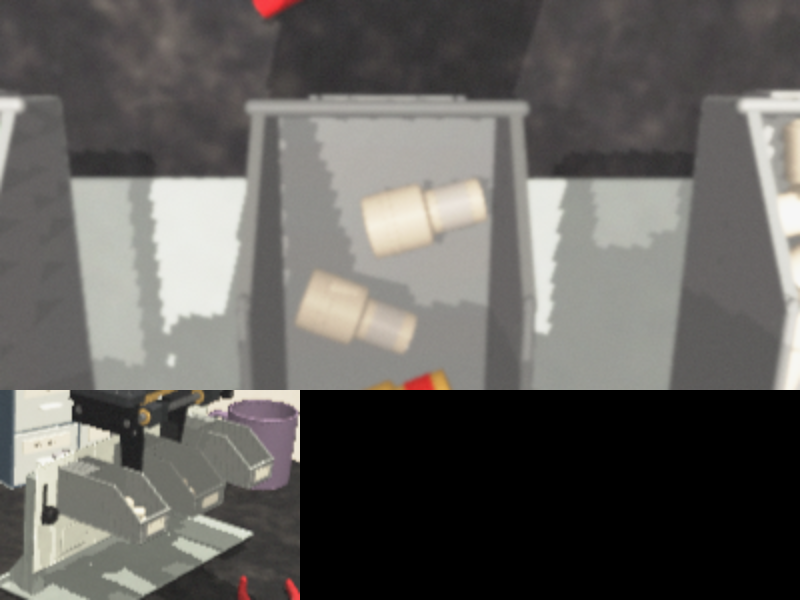

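Call:
drive_tool(
  angular=[
    [0,0,0],
    [0,0,0],
    [0,0,0],
  ],
  delta_pos=[
    [0,0,0.1],
    [0,0,0],
    [0,0,0],
  ],
  gripper=[4.5,4.5,4.5],
)

```text
time_s: 20.7
tool_pos: [0.5773, -0.0943, 0.1245]
tool_rot: [-179.9, 0.1, -164.3]
force: [-9.5, -1.1, 11.8]
grip_width: 0.0538
grasp_force: 45.0
```

Call:
drive_tool(
  angular=[
    [0,0,0],
    [0,0,0],
    [0,0,0],
  ],
  delta_pos=[
    [0,0,0.1],
    [0,0,0],
    [0,0,0],
  ],
  gripper=[4.5,4.5,4.5],
)

```text
time_s: 21.0
tool_pos: [0.5773, -0.0943, 0.1244]
tool_rot: [-179.9, 0.1, -164.3]
force: [-11.2, -1.1, 16.2]
grip_width: 0.0538
grasp_force: 45.0
```

Home: the force climbed without motion at TCP z 0.1244, which gives bin z ≈ 0.092. That agrees with the tip height of 0.137 from vision. I'll relieve the load, then release.

Call:
drive_tool(
  angular=[
    [0,0,0],
    [0,0,0],
    [0,0,0],
    [0,0,0],
  ],
  delta_pos=[
    [0.1,0,-0.1],
    [0.1,0,-0.1],
    [0,0,-0.1],
    [0,0,0],
  ],
  gripper=[4.5,4.5,4.5,4.5],
)

```text
time_s: 21.4
tool_pos: [0.5771, -0.0944, 0.1247]
tool_rot: [-179.9, 0.3, -164.3]
force: [4.0, -0.1, 1.4]
grip_width: 0.054
grasp_force: 45.0
```

Call:
drive_tool(
  angular=[
    [0,0,0],
    [0,0,0],
    [0,0,0],
    [0,0,0],
    [0,0,0],
    [0,0,0],
  ],
  delta_pos=[
    [0,0,0],
    [0,0,0],
    [0,0,0],
    [0,0,0],
    [0,0,0],
    [0,0,0],
  ],
  gripper=[5.8,6.2,6.8,7.4,7.4,7.4],
)

```text
time_s: 22.0
tool_pos: [0.5746, -0.0946, 0.1234]
tool_rot: [180.0, -0.0, -164.3]
force: [-0.2, 0.7, 0.4]
grip_width: 0.0734
grasp_force: 0.0
```

```bash
python3 - <<'E'
from h import *
o=telemetry.get_obs(); print(o['tool_pos'],o['force'])
p=eyes.read_camera('wrist'); s=eyes.read_camera('scene')
out=np.zeros((600,800,3),np.uint8); out[:390, :800]=cv2.resize(p['pixels'][80:275,130:530],(800,390)); out[390:,:300]=cv2.resize(s['pixels'][150:255,340:490],(300,210))
save('w6',out)
E
```

```text
[ 0.57460165 -0.09458442  0.1234145 ] [-0.1512207   0.65687208  0.42190344]
```

View pics/w6.png

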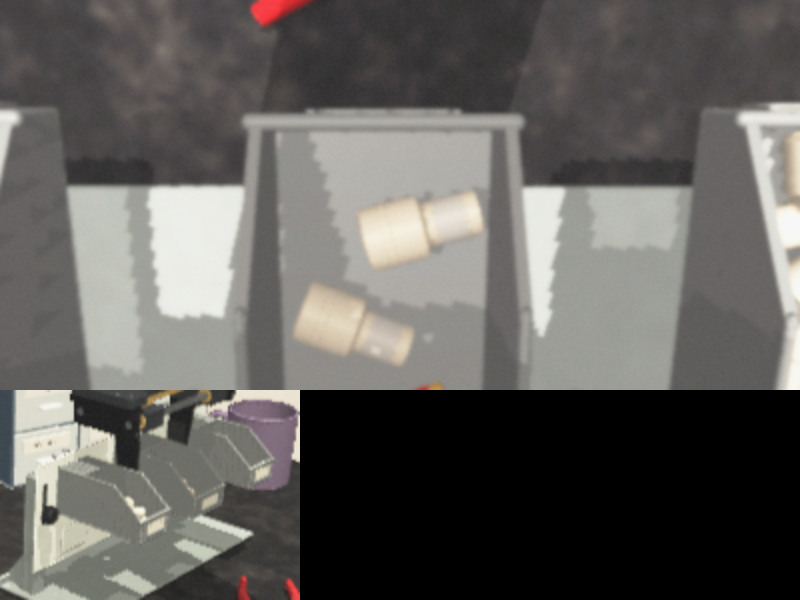

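The bin hangs between its neighbours and stayed put after release. Retreating upward.

Call:
drive_tool(
  angular=[
    [0,0,0],
    [0,0,0],
    [0,0,0],
    [0,0,0],
    [0,0,0],
    [0,0,0],
    [0,0,0],
    [0,0,0],
    [0,0,0],
  ],
  delta_pos=[
    [0,0,-1],
    [0,0,-2],
    [0,0,-3],
    [0,0,-4],
    [0,0,-4],
    [0,0,-4],
    [0,0,-2],
    [0,0,0],
    [0,0,0],
  ],
  gripper=[7.4,7.4,7.4,7.4,7.4,7.4,7.4,7.4,7.4],
)

```text
time_s: 23.0
tool_pos: [0.5747, -0.0945, 0.3239]
tool_rot: [-180.0, 0.0, -164.3]
force: [-0.4, 0.3, -0.6]
grip_width: 0.0741
grasp_force: 0.0
```

```bash
python3 - <<'E'
from h import *
p=eyes.read_camera('wrist'); s=eyes.read_camera('scene')
out=np.zeros((600,800,3),np.uint8); out[:390, :800]=cv2.resize(p['pixels'][100:295,130:530],(800,390)); out[390:,:300]=cv2.resize(s['pixels'][150:255,340:490],(300,210))
save('w7',out)
E
```

```text
(no output)
```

View pics/w7.png

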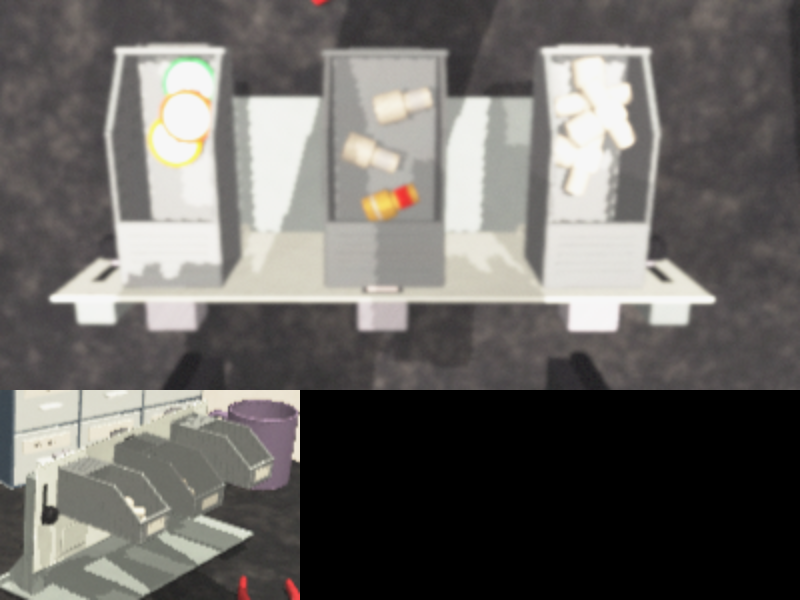

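The bin hangs square, level with its neighbours and centred (ledge 325–444, roller at 382), with all three fittings inside. Handing in.

```bash
python3 -c "
from cell import env
print(env.sign_off())"
```

```text
the job is handed in; nothing more can be done
None
```

The bin hangs fully home and square in the middle place with all three fittings in it, and the job is handed in at about 23 s; I pressed it home with about 18 N and kept the arm clear of the vial, lead ring and side cutters; the sign-off returned no verdict.

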